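Touch off a loose power module and pin it

TASK

Take the red-handled locating pin from its stand and, with its steel shank (not the fingers), gently touch the aluminium power module in the grey chassis three times, pressing lightly for a moment each time: on the long side facing you near its right end, then on that side near its left end, then on the middle of its left end face. From these touches work out where the module lies, put the pin upright into its hole until the handle sits on the module, and let go. Never press hard, and leave the other things alone.

Things in the scene. Friction and masses are not known exactly. Their poses are not given: they have to be found in the camera images.
- chassis: Light grey sheet-metal chassis section, open on top, 190 mm (its x) by 320 mm (its y), fixed to the bench. Origin: centre of its underside; z up; -x is the side that faces the robot, +y its left end as the robot sees it. Floor 3 mm thick, rim walls 4 mm thick and 20 mm high all round. An aluminium power module lies in it, whose own pose is NOT measured and has to be felt.
- module_nominal (a point): Centre of the top of the power module IF it lay centred and square in the chassis (point and axes fixed to the chassis). The module is a plain block 80 (x) x 150 (y) x 40 mm, its top 43 mm above the chassis origin. It really lies up to 8 mm off in x and in y and turned up to 0.06 rad about its centre, differently every time. It stays put under light pressure.
- hole_nominal (a point): Where the hole's mouth would be if the module lay centred and square (fixed to the chassis). Round hole ringed in red, 13.2 mm wide, 1.5 mm chamfer, 34 mm deep, in the module's top: 48 mm behind the module's long side that faces the robot and 105 mm from its left end face, measured square to those faces.
- touch_right (a point): Where the first touch, near the right end of the long side facing the robot, would lie on a centred module (fixed to the chassis; 40 mm to -x, 52 mm to -y, 33 mm up). Move to +x to touch. Press with 1.5 to 15 N for 0.3 s unbroken, at least 30 mm right of the chassis centre, the pin's foot 22 to 40 mm above the chassis origin (below the module's top, above the rim).
- touch_left (a point): The same for the second touch, near the left end of that side (40 mm to -x, 52 mm to +y): at least 30 mm left of the chassis centre; same height and force. Never let the pin press on the module or chassis with more than 35 N, nor the fingers with more than 5 N.
- touch_end (a point): The same for the third touch, in the middle of the left end face (75 mm to +y, 33 mm up): move to -y to touch; within 25 mm of the chassis centre in x; same height and force.
- pin: Locating pin, about 90 g, 75 mm tall: round steel shank 12 mm in diameter, 30 mm long, with a 2 mm chamfer at the foot, under a red square handle 22 x 22 x 45 mm. Origin: centre of the shank's foot; z up along the pin; x and y square to the handle's flats. It starts upright in the stand, foot 4 mm above the bench. Seated in the module, the handle's lower face rests on the module's top.
- pin_tip (a point): the centre of the foot of the pin's shank (same point as the pin's origin)
- stand: Blue plastic block 50 x 50 x 34 mm, fixed, with one 13.5 mm hole in the middle of its top, 31 mm deep, that holds the pin. Origin: centre of its underside.
- spool: Bystander: empty red bobbin, 70 mm in diameter, 50 mm tall, standing upright. Origin: centre of its underside.
- stripper: Bystander: orange hand tool 180 mm long. Origin: near its middle, at the underside; handles to -x.
- driver: Bystander: red-handled screwdriver lying on the bench.
- wrench: Bystander: steel wrench lying on the bench.
- panel: Bystander: grey connector strip 50 x 200 x 12 mm. Origin: centre of its underside.
- board: Bystander: green circuit board 60 x 90 mm. Origin: centre of its underside.
- flux: Bystander: white bottle, 44 mm in diameter, 90 mm tall. Origin: centre of its underside.

How it is judged:
By the outcome, as a careful person would: the job done as asked, in the order asked, and still so for the second after the job is handed in, with the robot touching nothing.
It also fails if it takes over 72 s, if anything falls off the work surface, if the arm or the gripper's body presses on something with over 40 N, if the wrist force passes 120 N, or if a joint passes its speed limit or range.

ROBOT

A 6-joint arm with a two-finger parallel gripper is mounted at the origin on the work surface. World frame = base frame: x ahead of the robot, y to its left, z up, the work surface at z = 0. Lengths are in m, angles in rad, forces in N, time in s.
With the tool pointing down it reaches from about 0.425 to 0.95 m from the base axis. Payload 3.5 kg.
Tool frame: the origin (TCP) lies midway between the tips of the shut fingers; the grasp point (between the pads) lies 19 mm behind it; z points along the fingers, y is the direction in which the jaws open and shut (so a half turn about z gives the same grasp; the last joint's range is limited). The gripper opens to 85 mm and grips with 20 to 120 N. Pads are 22 mm wide; open, the fingers measure 114 mm over their backs; the gripper's body (76 mm by 85 mm) begins 54 mm behind the grasp point. The pads swing forward as they close: fully open they stand 13 mm farther back than shut.
Start: joints at [1.12, 0.286, 1.577, -0, 1.279, -0.15], TCP at [0.2, 0.645, 0.231] pointing down, gripper open.
Joint ranges: [-2.77, 2.77], [-0.9, 2.22], [0.21, 2.48], [-1.53, 4.67], [0.24, 2.81], [-2.84, 2.84]. Speed limits (rad/s): [2.79, 2.79, 3.14, 3.14, 3.14, 3.14].

INTERFACE

Orientations are given as a unit quaternion [x, y, z, w].
In Python, from plant import * gives the robot as it stands.
- The arm moves only by the shell command python3 -m jog 'ROWS' [FORCE]. ROWS is a JSON object of lists of equal length, an entry for each row: "travel": the shift along the world's x, y, z in mm, a list of three; "dr": the turn, a rotation vector about the world's x, y, z in degrees, a list of three; "jaw": the closure in counts, from 0 (fully open) to 255 (shut). In form: {"travel": [[x, y, z], ...], "dr": [[wx, wy, wz], ...], "jaw": [jaw, ...]}. A call has 1 to 5 rows; each row shifts and turns the commanded pose from where the row before left it; what a row does not reach is not made up. A row lasts 1/12 s, in which the tool goes at most 41.7 mm and 7.16 degrees, less where a joint would pass 70% of its speed; a pose out of reach is approached as far as the arm can. A call is refused whole if a number of a shift passes 41.7 or a number of a turn 7.16, either way. A call with a gripper value outside its range is refused whole. The fingers move at their own pace and stop on an object; FORCE is the grip in N (left out, the last holds). Time passes only in rows, so rows that do not move let the fingers close. It gives the time, the measured TCP pose, the force and the opening at its end, in the units of the state.
- get_state(): the state, without advancing time (a new reading comes with each control period).
- read_camera(name): name is "scene" or "top" or "wrist"; returns the picture (400x640x3 uint8, red, green, blue); there is no depth.
- camera_info(name): a dict with "K" (3x3 intrinsics, pixels), "R" (3x3) and "t" (3): a world point X has camera coordinates R X + t; the wrist camera has in their place "mount" (4x4, takes a point from camera to tool coordinates, whose origin is the TCP and whose axes are the flange's). Camera axes: x right, y down, z forward; pixel columns grow to the right and rows downward; lengths in m; the calibration is good to about 2 mm. A picture is of the moment at which its call begins: read the wrist's pose just before it. camera_info takes no time and is no camera call.
- sign_off(): hands the job in, once; it reports no verdict.
The state is a dict: "time": time; "qpos": joint angles; "dq": joint speeds; "joint_efforts": joint torques, N m; "eef_pos": TCP position; "tcp_rot": TCP orientation; "contact_force": force on the tool from outside, world axes, zero at the start; "wrist_torque": the same for the moment, N m; "opening": opening from 0.0 (shut) to 1.0 (fully open).
Only numpy, scipy, OpenCV 4.12 (cv2) and the standard library are available. Lean on these libraries where they do the work, as an engineer would, in place of code of your own. Each camera call takes 0.05 s, during which the arm holds its last target. There are 200 camera calls.

## Working session

There is one attempt and no reset: what is moved stays moved. The work goes in short steps, Python scripts to look and compute and a shell command to move; the robot and the scene stay as the last step left them, time stands still between calls to the robot, and variables do not carry over. Pictures are saved under pics/ and viewed, about 8 in all and at most 12, crops included, and the job is handed in when it is done.

```bash
mkdir -p pics; ls
python3 - <<'E'
from plant import *
import cv2,numpy as np
s=get_state();print(s)
for n in("scene","top","wrist"):
    im=read_camera(n);cv2.imwrite(f"pics/{n}0.png",im[:,:,::-1]);print(n,camera_info(n))
E
```

```text
pics
{'time': 0.0, 'qpos': array([ 1.12000336e+00,  2.87168647e-01,  1.57819594e+00,  9.42060236e-06,
        1.27856886e+00, -1.49976356e-01]), 'dq': array([-1.74330079e-03, -5.83681522e-04, -5.55619124e-04, -3.42369011e-04,
       -2.52982665e-03,  5.68479542e-05]), 'joint_efforts': array([ 9.75404146e-04, -4.06003010e+01, -2.92617452e+01, -1.35443138e-04,
        5.92875367e-03,  1.84201821e-05]), 'eef_pos': array([0.19966745, 0.64410503, 0.22993492]), 'tcp_rot': array([ 1.49843084e-01,  9.88709098e-01, -1.11665507e-03, -3.50612963e-04]), 'contact_force': array([ 0.50302053, -0.15297442, -0.654852  ]), 'wrist_torque': array([0.02445017, 0.00876805, 0.08001157]), 'opening': 1.0018486993923337}
scene {'K': array([[436.42738347,   0.        , 315.1509252 ],
       [  0.        , 436.42738347, 200.55368856],
       [  0.        ,   0.        ,   1.        ]]), 'R': array([[-0.76971675,  0.63813039,  0.01804785],
       [ 0.47850618,  0.59542952, -0.64536465],
       [-0.42257302, -0.48811197, -0.76366141]]), 't': array([ 0.4807256 , -0.2327729 ,  1.59696855])}
top {'K': array([[489.43
[... 210 characters left out ...]
   [-9.77273124e-01,  3.02851107e-02, -2.09809564e-01],
       [ 2.09893560e-01, -4.14193093e-04, -9.77724154e-01]]), 't': array([-3.22445565e-04,  6.01701606e-01,  1.41193878e+00])}
wrist {'K': array([[314.86122068,   0.        , 315.58631507],
       [  0.        , 314.86122068, 198.20713684],
       [  0.        ,   0.        ,   1.        ]]), 'mount': array([[-5.81155089e-05, -9.47196852e-01, -3.20652647e-01,
         8.17974661e-02],
       [ 9.99999536e-01, -3.63360811e-04,  8.92114059e-04,
        -1.65882029e-05],
       [-9.61520235e-04, -3.20652446e-01,  9.47196434e-01,
        -1.41028819e-01],
       [ 0.00000000e+00,  0.00000000e+00,  0.00000000e+00,
         1.00000000e+00]])}
```

View pics/top0.png

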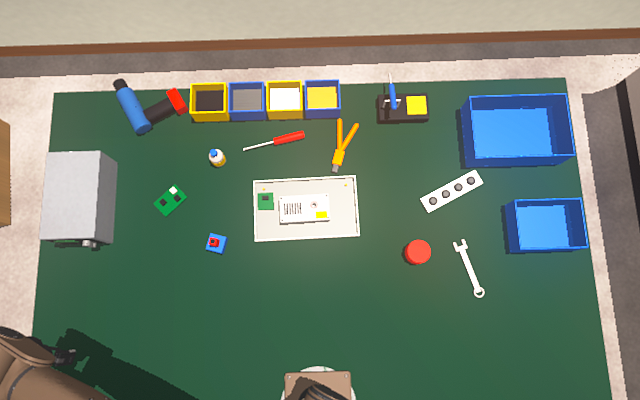

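View pics/scene0.png

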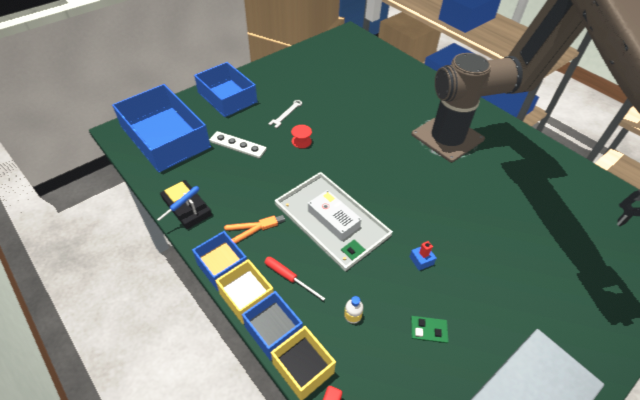

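The top view shows the stand with the pin at about (216,243) and the chassis spanning (253..358, 177..241) with the module inside it. In the scene view the pin is at (426,248).

```bash
cat > h.py <<'E'
from plant import *
import cv2,numpy as np
from scipy.spatial.transform import Rotation as Rn
def cam(n,s=None):
    c=camera_info(n);K=c["K"]
    if n=="wrist":
        Rt=Rn.from_quat(s["tcp_rot"]).as_matrix();M=c["mount"]
        Rc=Rt@M[:3,:3];o=Rt@M[:3,3]+s["eef_pos"]
        return K,Rc.T,-Rc.T@o
    return K,c["R"],c["t"]
def ray(C,uv):
    K,R,t=C;d=R.T@np.linalg.solve(K,[uv[0],uv[1],1]);return -R.T@t,d
def onz(C,uv,z):
    o,d=ray(C,uv);return o+d*(z-o[2])/d[2]
def proj(C,X):
    K,R,t=C;p=K@(R@np.asarray(X,float)+t);return p[:2]/p[2]
def two(C1,p1,C2,p2):
    A=[];b=[]
    for C,p in((C1,p1),(C2,p2)):
        o,d=ray(C,p);d/=np.linalg.norm(d);P=np.eye(3)-np.outer(d,d);A.append(P);b.append(P@o)
    return np.linalg.solve(sum(A),sum(b))
def snap(n,name):
    s=get_state();im=read_camera(n)[:,:,::-1].copy();cv2.imwrite(f"pics/{name}.png",im);return s,im
def mask(im,col):
    H,S,V=cv2.split(cv2.cvtColor(im,cv2.COLOR_BGR2HSV))
    H=H.astype(int)
    if col=="red":m=((H<8)|(H>172))&(S>150)&(V>90)
    if col=="blue":m=(H>100)&(H<125)&(S>130)&(V>80)
    if col=="light":m=(S<60)&(V>140)
    return m.astype(np.uint8)*255
def blob(m,box):
    x0,y0,x1,y1=box;z=np.zeros_like(m);z[y0:y1,x0:x1]=m[y0:y1,x0:x1]
    c=max(cv2.findContours(z,cv2.RETR_EXTERNAL,cv2.CHAIN_APPROX_NONE)[0],key=cv2.contourArea)
    return c
E
python3 - <<'E'
from h import *
t=cv2.imread("pics/top0.png");s=cv2.imread("pics/scene0.png");T=cam("top");S=cam("scene")
c=blob(mask(t,"light"),(240,165,370,250));r=cv2.minAreaRect(cv2.convexHull(c));print("chassis",r)
b=cv2.boxPoints(r);w=np.array([onz(T,p,.02) for p in b]);print(w.round(4),"c",w.mean(0))
for i in range(4):
    e=w[(i+1)%4]-w[i];print(np.hypot(*e[:2]).round(4),np.degrees(np.arctan2(e[1],e[0])).round(2))
for im,C,bx,n in((t,T,(200,228,232,260),"t"),(s,S,(405,232,445,275),"s")):
    for col in("red","blue"):
        c=blob(mask(im,col),bx);print(n,col,cv2.boundingRect(c),cv2.minAreaRect(c))
c=blob(mask(t,"red"),(200,228,232,260));m=cv2.minAreaRect(c);print("pin@.06",onz(T,m[0],.06))
c=blob(mask(t,"blue"),(200,228,232,260));m=cv2.minAreaRect(c);print("stand@.03",onz(T,m[0],.025))
p=two(T,cv2.minAreaRect(blob(mask(t,"red"),(200,228,232,260)))[0],S,cv2.minAreaRect(blob(mask(s,"red"),(405,232,445,275)))[0]);print("tri",p)
E
python3 -c "
import cv2
t=cv2.imread('pics/top0.png')[165:265,190:370]
cv2.imwrite('pics/tc.png',cv2.resize(t,None,fx=4.4,fy=4.4,interpolation=cv2.INTER_CUBIC))"
```

```text
chassis ((305.1955261230469, 207.86778259277344), (61.99058151245117, 105.81848907470703), 86.90594482421875)
[[ 0.6723  0.1934  0.02  ]
 [ 0.6804 -0.1382  0.02  ]
 [ 0.485  -0.1395  0.02  ]
 [ 0.4773  0.1832  0.02  ]] c [0.57875255 0.02472494 0.02      ]
0.3317 -88.6
0.1954 -179.63
0.3228 91.36
0.1952 2.97
t red (209, 238, 10, 9) ((213.75001525878906, 241.75), (9.21745777130127, 7.452413558959961), 11.309932708740234)
t blue (205, 233, 23, 21) ((216.23532104492188, 243.05885314941406), (19.402849197387695, 17.947635650634766), 14.03624439239502)
s red (420, 241, 13, 16) ((425.300048828125, 248.4000244140625), (9.838699340820312, 15.652474403381348), 26.56505012512207)
s blue (409, 247, 28, 23) ((422.46148681640625, 256.69232177734375), (24.406808853149414, 22.188007354736328), 56.3099365234375)
pin@.06 [0.47575595 0.29747412 0.06      ]
stand@.03 [0.47598658 0.29748516 0.025     ]
tri [0.47600554 0.29661041 0.06110248]
```

View pics/tc.png

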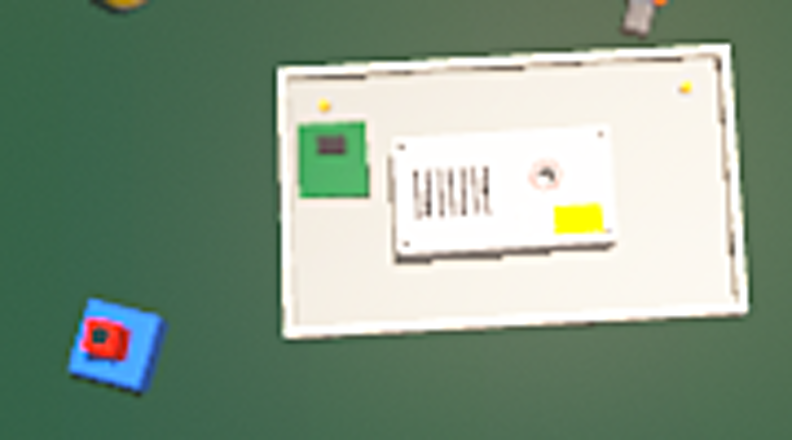

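The enlarged top view shows the pin handle at about (105,340) in the crop and the stand turned slightly. It also shows the hole ring on the right half of the module, at about (545,175). Next I move over the pin and look from close by.

```bash
python3 -m jog '{"travel":[[25,-31,0],[25,-31,0],[25,-31,0],[25,-31,0],[25,-31,0]],"dr":[[0,0,0],[0,0,0],[0,0,0],[0,0,0],[0,0,0]],"jaw":[0,0,0,0,0]}' 40
python3 -m jog '{"travel":[[25,-31,0],[25,-31,0],[25,-31,0],[25,-31,0],[25,-31,0]],"dr":[[0,0,0],[0,0,0],[0,0,0],[0,0,0],[0,0,0]],"jaw":[0,0,0,0,0]}'
python3 -m jog '{"travel":[[26,-37,0],[0,0,0],[0,0,0]],"dr":[[0,0,0],[0,0,0],[0,0,0]],"jaw":[0,0,0]}'
python3 - <<'E'
from h import *
s,im=snap("wrist","w1");C=cam("wrist",s);print(s["eef_pos"],s["tcp_rot"],s["contact_force"])
u,v=proj(C,[.476,.297,.06]).astype(int);print(u,v)
for col,z in(("red",.079),("blue",.034)):
    c=blob(mask(im,col),(u-90,v-90,u+90,v+90));r=cv2.minAreaRect(c);b=cv2.boxPoints(r);w=np.array([onz(C,p,z) for p in b]);e=w[1]-w[0]
    print(col,r,w.mean(0),"yaw",np.degrees(np.arctan2(e[1],e[0]))%90)
cv2.imwrite("pics/w1c.png",cv2.resize(im[v-75:v+75,u-100:u+100],None,fx=4,fy=4))
E
```

```text
time: 0.57
eef_pos: [0.3255, 0.488, 0.2309]
tcp_rot: [0.149, 0.989, -0.0, -0.0]
contact_force: [1.3, 0.9, -1.0]
opening: 1.006
time: 0.98
eef_pos: [0.4506, 0.3329, 0.2311]
tcp_rot: [0.15, 0.989, -0.0, -0.0]
contact_force: [0.1, 0.4, 0.1]
opening: 0.998
time: 1.23
eef_pos: [0.4749, 0.2988, 0.231]
tcp_rot: [0.152, 0.988, -0.0, -0.0]
contact_force: [-0.1, -0.1, 0.0]
opening: 0.997
[0.47489929 0.29879424 0.23099014] [ 1.52038197e-01  9.88374549e-01 -5.53327310e-05 -3.67905516e-04] [-0.14276534 -0.12371474  0.0068913 ]
314 177
red ((313.0, 172.0), (14.0, 20.0), 90.0) [0.46554756 0.29938724 0.079     ] yaw 72.49707985491806
blue ((314.0, 170.5), (49.0, 46.0), 90.0) [0.47540896 0.29707513 0.034     ] yaw 72.49969146767403
```

View pics/w1c.png

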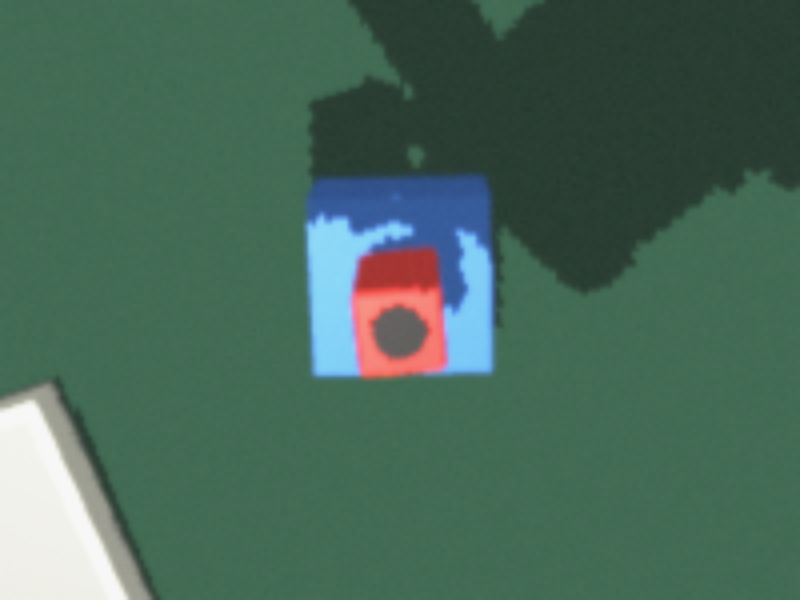

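The close crop shows the handle's top with its dimple at (400,332), which is full-image (314,185). The handle is turned about 4° counter-clockwise relative to the tool.

Run:
```python
from h import *
s=get_state();C=cam("wrist",s);p=onz(C,(314,185),.079);print(p,p-s["eef_pos"])
im=cv2.imread("pics/w1.png");print([onz(C,q,.034).round(4) for q in((291.5,145.5+1),(337,146))])
```

```text
[0.47718363 0.29764967 0.079     ] [ 0.00316111 -0.0023479  -0.15194366]
[array([0.4414, 0.2834, 0.034 ]), array([0.4555, 0.3302, 0.034 ])]
```

```bash
python3 -m jog '{"travel":[[2,-1.5,-40],[0,0,-40],[0,0,-40],[0,0,-30],[0,0,-20]],"dr":[[0,0,4],[0,0,0],[0,0,0],[0,0,0],[0,0,0]],"jaw":[0,0,0,0,0]}' 80
python3 -m jog '{"travel":[[0,0,-17],[0,0,0],[0,0,0],[0,0,0],[0,0,0]],"dr":[[0,0,0],[0,0,0],[0,0,0],[0,0,0],[0,0,0]],"jaw":[0,0,120,160,255]}'
python3 -m jog '{"travel":[[0,0,0],[0,0,0],[0,0,0],[0,0,0],[0,0,0]],"dr":[[0,0,0],[0,0,0],[0,0,0],[0,0,0],[0,0,0]],"jaw":[255,255,255,255,255]}'
```

```text
time: 1.7
eef_pos: [0.4722, 0.2998, 0.0571]
tcp_rot: [0.114, 0.993, -0.001, -0.003]
contact_force: [-0.3, -0.3, -0.5]
opening: 1.001
time: 2.12
eef_pos: [0.4769, 0.3002, 0.0463]
tcp_rot: [0.115, 0.993, 0.001, 0.002]
contact_force: [-0.1, -0.5, 0.3]
opening: 0.606
time: 2.53
eef_pos: [0.4762, 0.2978, 0.0459]
tcp_rot: [0.115, 0.993, -0.002, -0.0]
contact_force: [-2.3, -5.0, 7.6]
opening: 0.245
```

```bash
python3 -m jog '{"travel":[[0,0,10],[0,0,20],[0,0,30],[0,0,30],[0,0,30]],"dr":[[0,0,0],[0,0,0],[0,0,0],[0,0,0],[0,0,0]],"jaw":[255,255,255,255,255]}'
python3 -m jog '{"travel":[[0,0,30],[0,0,0],[0,0,0]],"dr":[[0,0,0],[0,0,0],[0,0,0]],"jaw":[255,255,255]}'
python3 - <<'E'
from h import *
s,im=snap("wrist","w2");C=cam("wrist",s);print(s["eef_pos"],s["tcp_rot"],s["contact_force"],s["wrist_torque"])
R=Rn.from_quat(s["tcp_rot"]).as_matrix()
print(R.round(4))
for d in(0,.01,.0337,.042): print(d,proj(C,s["eef_pos"]+R@[0,0,d]))
cv2.imwrite("pics/w2c.png",im)
E
```

```text
time: 2.95
eef_pos: [0.4756, 0.2992, 0.1661]
tcp_rot: [0.115, 0.993, 0.0, -0.0]
contact_force: [-0.1, 0.5, -0.5]
opening: 0.244
time: 3.2
eef_pos: [0.4773, 0.2999, 0.1977]
tcp_rot: [0.115, 0.993, 0.002, 0.003]
contact_force: [-0.9, -0.1, -1.2]
opening: 0.247
[0.47729236 0.29988151 0.1977385 ] [0.11531572 0.99332344 0.00181884 0.00274224] [-0.94935631 -0.11070581 -1.23159991] [ 0.00080634  0.04604243 -0.03473381]
[[-0.9734  0.2291  0.0059]
 [ 0.2291  0.9734  0.003 ]
 [-0.005   0.0042 -1.    ]]
0 [315.46685942 261.74871849]
0.01 [315.45645242 252.22836777]
0.0337 [315.43589402 233.42146578]
0.042 [315.42978756 227.83526122]
```

View pics/w2c.png

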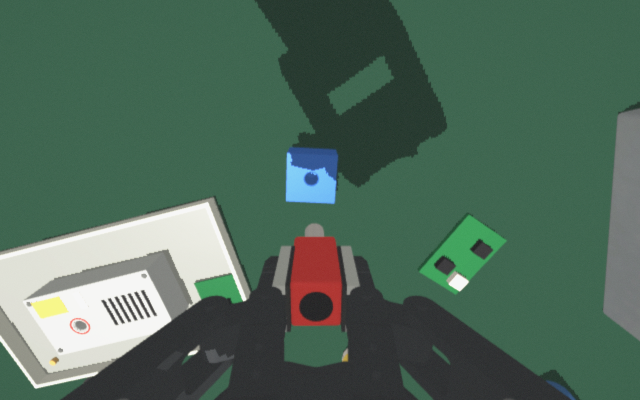

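The wrist view shows the pin gripped straight, with its foot at about (314,230) and the stand empty. The module's hole is at (80,325). Next I fly past the chassis for a close look.

```bash
python3 -m jog '{"travel":[[18,-35,0],[18,-35,0],[18,-35,0],[18,-35,0],[18,-35,0]],"dr":[[0,0,0],[0,0,0],[0,0,0],[0,0,0],[0,0,0]],"jaw":[255,255,255,255,255]}'
python3 -m jog '{"travel":[[18,-35,0],[18,-35,0],[18,-35,0],[0,0,0],[0,0,0]],"dr":[[0,0,0],[0,0,0],[0,0,0],[0,0,0],[0,0,0]],"jaw":[255,255,255,255,255]}'
python3 - <<'E'
from h import *
for i in range(3):
    s=get_state();print(s["eef_pos"],s["tcp_rot"],s["contact_force"])
    s,im=snap("wrist","w3")
E
```

```text
time: 3.67
eef_pos: [0.565, 0.1226, 0.1918]
tcp_rot: [0.115, 0.993, -0.0, -0.002]
contact_force: [1.0, 1.2, -1.4]
opening: 0.245
time: 4.08
eef_pos: [0.6192, 0.0173, 0.1916]
tcp_rot: [0.117, 0.993, 0.0, -0.002]
contact_force: [-0.7, 0.3, -1.4]
opening: 0.248
[0.61923679 0.01730818 0.19163375] [ 1.17142492e-01  9.93112442e-01  2.85673797e-04 -2.28760401e-03] [-0.70455659  0.25365794 -1.44367486]
[0.61873836 0.01875286 0.19179313] [ 1.16163071e-01  9.93227331e-01  3.91320707e-04 -2.33594403e-03] [-0.00451896  0.21771543 -1.30021888]
[0.6185885  0.01968649 0.19221836] [ 1.15359343e-01  9.93321688e-01  3.48896847e-04 -2.03088513e-03] [-0.78850114  0.03891995 -0.486781  ]
```

View pics/w3.png

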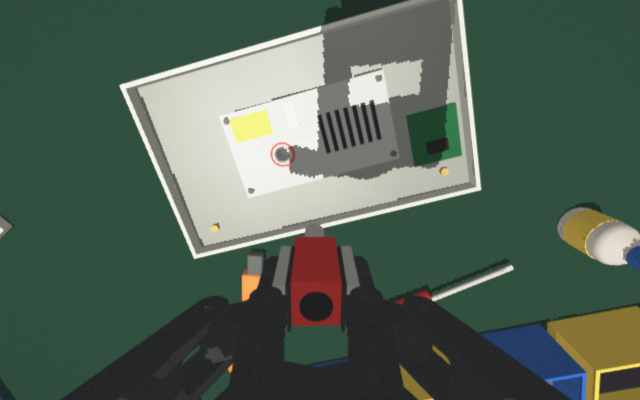

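The wrist view shows three chassis rim corners, at (122,86), (195,257) and (480,189). The module's top corners are near (221,117), (248,197), (398,157) and (383,70), and the hole is at (283,155).

Run:
```python
from h import *
s=get_state();s["eef_pos"]=np.array([.6188,.0186,.1925]);s["tcp_rot"]=np.array([.1155,.9933,0,0]);C=cam("wrist",s)
r=[onz(C,q,.02)[:2] for q in((122,86),(195,257),(480,189),(458,0))];print("rim",np.round(r,4));print("c",(r[0]+r[2])/2)
ang=lambda a,b:np.degrees(np.arctan2(*(b-a)[::-1]))
print(ang(r[0],r[1]),ang(r[1],r[2])-90,np.linalg.norm(r[1]-r[0]),np.linalg.norm(r[2]-r[1]))
m=[onz(C,q,.043)[:2] for q in((221,117),(248,197),(398,157),(383,70))];print("mod",np.round(m,4),np.mean(m,0),ang(m[0],m[1]),ang(m[1],m[2])-90,ang(m[0],m[3])-90)
im=cv2.imread("pics/w3.png");k=mask(im,"red");c=blob(k,(262,135,305,175));e=cv2.fitEllipse(c);print(e,"hole",onz(C,e[0],.043))
```

```text
rim [[ 0.4927 -0.1379]
 [ 0.6793 -0.1344]
 [ 0.6721  0.1822]
 [ 0.4944  0.175 ]]
c [0.58240523 0.02213391]
1.0815682724136606 1.3004540479289801 0.1865417752916853 0.31670002422834803
mod [[ 0.5408 -0.0498]
 [ 0.6187 -0.0487]
 [ 0.6131  0.0991]
 [ 0.5354  0.0978]] [0.57700331 0.02459227] 0.8313025798525634 2.1392529465573773 2.0689165729955477
((292.25, 159.0), (1.3877787807814457e-17, 0.4472135901451111), 0.0) hole [0.59231069 0.00264027 0.043     ]
```

```bash
python3 -m jog '{"travel":[[-35,-16,0],[-35,-16,0],[-34,-16,0],[0,0,-30],[0,0,-30]],"dr":[[0,0,0],[0,0,0],[0,0,0],[0,0,0],[0,0,0]],"jaw":[255,255,255,255,255]}'
python3 -m jog '{"travel":[[0,0,-30],[0,0,-20],[0,0,-9],[0,0,0],[0,0,0]],"dr":[[0,0,0],[0,0,0],[0,0,0],[0,0,0],[0,0,0]],"jaw":[255,255,255,255,255]}'
python3 -m jog '{"travel":[[0,0,0],[0,0,0]],"dr":[[0,0,0],[0,0,0]],"jaw":[255,255]}'
```

```text
time: 4.65
eef_pos: [0.5159, -0.0282, 0.1366]
tcp_rot: [0.115, 0.993, -0.0, 0.004]
contact_force: [0.4, 0.8, -0.8]
opening: 0.246
time: 5.07
eef_pos: [0.516, -0.028, 0.0757]
tcp_rot: [0.115, 0.993, 0.0, 0.0]
contact_force: [-0.0, 0.2, -0.1]
opening: 0.243
time: 5.23
eef_pos: [0.5174, -0.029, 0.0773]
tcp_rot: [0.115, 0.993, -0.0, 0.002]
contact_force: [0.7, 1.1, -0.6]
opening: 0.243
```

```bash
python3 -m jog '{"travel":[[3,0,-2],[3,0,0],[2,0,0],[1,0,0],[0,0,0]],"dr":[[0,0,0],[0,0,0],[0,0,0],[0,0,0],[0,0,0]],"jaw":[255,255,255,255,255]}'
python3 -m jog '{"travel":[[1,0,0],[1,0,0],[0,0,0]],"dr":[[0,0,0],[0,0,0],[0,0,0]],"jaw":[255,255,255]}'
python3 -m jog '{"travel":[[1,0,0],[1,0,0],[0,0,0]],"dr":[[0,0,0],[0,0,0],[0,0,0]],"jaw":[255,255,255]}'
```

```text
time: 5.65
eef_pos: [0.5254, -0.029, 0.0735]
tcp_rot: [0.115, 0.993, -0.0, 0.0]
contact_force: [-0.1, -0.3, -0.1]
opening: 0.244
time: 5.9
eef_pos: [0.5271, -0.0289, 0.0733]
tcp_rot: [0.115, 0.993, 0.0, 0.0]
contact_force: [-0.5, -0.3, -1.1]
opening: 0.242
time: 6.15
eef_pos: [0.5291, -0.0289, 0.0734]
tcp_rot: [0.115, 0.993, -0.0, 0.0]
contact_force: [-0.1, -0.6, -0.4]
opening: 0.245
```

```bash
python3 -m jog '{"travel":[[1,0,0],[0,0,0]],"dr":[[0,0,0],[0,0,0]],"jaw":[255,255]}'
```

```text
time: 6.32
eef_pos: [0.5299, -0.0289, 0.0733]
tcp_rot: [0.115, 0.993, 0.0, -0.0]
contact_force: [-0.7, 0.3, -1.6]
opening: 0.247
```

```bash
for i in 1; do python3 -m jog '{"travel":[[1,0,0],[0,0,0]],"dr":[[0,0,0],[0,0,0]],"jaw":[255,255]}'; done
```

```text
time: 6.48
eef_pos: [0.5302, -0.0289, 0.0731]
tcp_rot: [0.115, 0.993, -0.0, -0.001]
contact_force: [-2.3, -0.2, -0.9]
opening: 0.245
```

```bash
python3 -m jog '{"travel":[[1,0,0],[0,0,0]],"dr":[[0,0,0],[0,0,0]],"jaw":[255,255]}'
```

```text
time: 6.65
eef_pos: [0.5305, -0.0289, 0.0729]
tcp_rot: [0.115, 0.993, -0.0, -0.002]
contact_force: [-5.2, -0.2, 2.5]
opening: 0.245
```

```bash
python3 -m jog '{"travel":[[1,0,0],[0,0,0]],"dr":[[0,0,0],[0,0,0]],"jaw":[255,255]}'
```

```text
time: 6.82
eef_pos: [0.5308, -0.0288, 0.0728]
tcp_rot: [0.115, 0.993, -0.0, -0.003]
contact_force: [-6.8, -1.1, 3.7]
opening: 0.246
```

```bash
python3 -m jog '{"travel":[[0,0,0],[0,0,0],[0,0,0],[0,0,0],[0,0,0]],"dr":[[0,0,0],[0,0,0],[0,0,0],[0,0,0],[0,0,0]],"jaw":[255,255,255,255,255]}'; python3 -m jog '{"travel":[[0,0,0],[0,0,0]],"dr":[[0,0,0],[0,0,0]],"jaw":[255,255]}'
python3 -c "
from plant import *
s=get_state();print(s['eef_pos'],s['tcp_rot'],s['contact_force'])"
```

```text
time: 7.23
eef_pos: [0.5307, -0.0288, 0.0727]
tcp_rot: [0.115, 0.993, -0.0, -0.003]
contact_force: [-7.2, 0.1, 2.8]
opening: 0.248
time: 7.4
eef_pos: [0.5307, -0.0288, 0.0728]
tcp_rot: [0.115, 0.993, -0.0, -0.003]
contact_force: [-7.6, -1.0, 3.2]
opening: 0.247
[ 0.53073688 -0.02880196  0.07277746] [ 1.14928521e-01  9.93368649e-01 -2.03105773e-04 -3.18135215e-03] [-7.63845359 -0.97030317  3.1857747 ]
```

```bash
python3 -m jog '{"travel":[[-8,0,0],[-9,0,0],[0,35,0],[0,35,0],[0,34,0]],"dr":[[0,0,0],[0,0,0],[0,0,0],[0,0,0],[0,0,0]],"jaw":[255,255,255,255,255]}'
python3 -m jog '{"travel":[[0,0,0],[0,0,0],[3,0,0],[2,0,0],[0,0,0]],"dr":[[0,0,0],[0,0,0],[0,0,0],[0,0,0],[0,0,0]],"jaw":[255,255,255,255,255]}'
python3 -m jog '{"travel":[[1,0,0],[1,0,0],[0,0,0],[0,0,0]],"dr":[[0,0,0],[0,0,0],[0,0,0],[0,0,0]],"jaw":[255,255,255,255]}'
```

```text
time: 7.82
eef_pos: [0.516, 0.0759, 0.0737]
tcp_rot: [0.116, 0.993, 0.0, 0.001]
contact_force: [0.6, 0.1, -0.6]
opening: 0.245
time: 8.23
eef_pos: [0.5217, 0.074, 0.0736]
tcp_rot: [0.116, 0.993, 0.0, 0.001]
contact_force: [-0.4, -0.7, -0.1]
opening: 0.247
time: 8.57
eef_pos: [0.523, 0.0748, 0.0733]
tcp_rot: [0.116, 0.993, 0.0, -0.0]
contact_force: [-0.4, -0.5, -1.4]
opening: 0.245
```

```bash
python3 -m jog '{"travel":[[1,0,0],[0,0,0]],"dr":[[0,0,0],[0,0,0]],"jaw":[255,255]}'
```

```text
time: 8.73
eef_pos: [0.524, 0.075, 0.0733]
tcp_rot: [0.115, 0.993, -0.0, 0.0]
contact_force: [-0.8, 0.6, -0.3]
opening: 0.245
```

```bash
python3 -m jog '{"travel":[[1,0,0],[0,0,0]],"dr":[[0,0,0],[0,0,0]],"jaw":[255,255]}'
```

```text
time: 8.9
eef_pos: [0.5251, 0.0751, 0.0734]
tcp_rot: [0.115, 0.993, -0.0, 0.0]
contact_force: [-0.3, 0.0, 0.5]
opening: 0.248
```

```bash
python3 -m jog '{"travel":[[1,0,0],[0,0,0]],"dr":[[0,0,0],[0,0,0]],"jaw":[255,255]}'
```

```text
time: 9.07
eef_pos: [0.5261, 0.0751, 0.0734]
tcp_rot: [0.115, 0.993, 0.0, 0.0]
contact_force: [-0.5, -1.0, 0.0]
opening: 0.248
```

```bash
python3 -m jog '{"travel":[[1,0,0],[0,0,0]],"dr":[[0,0,0],[0,0,0]],"jaw":[255,255]}'
```

```text
time: 9.23
eef_pos: [0.5266, 0.0752, 0.0732]
tcp_rot: [0.115, 0.993, -0.0, -0.001]
contact_force: [-1.5, -0.2, -0.3]
opening: 0.245
```

```bash
python3 -m jog '{"travel":[[1,0,0],[0,0,0]],"dr":[[0,0,0],[0,0,0]],"jaw":[255,255]}'
```

```text
time: 9.4
eef_pos: [0.5269, 0.0752, 0.073]
tcp_rot: [0.115, 0.993, -0.0, -0.002]
contact_force: [-3.3, 0.0, 1.0]
opening: 0.249
```

```bash
python3 -m jog '{"travel":[[1,0,0],[0,0,0]],"dr":[[0,0,0],[0,0,0]],"jaw":[255,255]}'
```

```text
time: 9.57
eef_pos: [0.5272, 0.0752, 0.0728]
tcp_rot: [0.115, 0.993, -0.0, -0.003]
contact_force: [-5.1, -0.2, 2.4]
opening: 0.247
```

```bash
python3 -m jog '{"travel":[[1,0,0],[0,0,0]],"dr":[[0,0,0],[0,0,0]],"jaw":[255,255]}'
```

```text
time: 9.73
eef_pos: [0.5274, 0.0752, 0.0726]
tcp_rot: [0.115, 0.993, -0.0, -0.004]
contact_force: [-7.5, -0.6, 4.6]
opening: 0.247
```

```bash
python3 -m jog '{"travel":[[0,0,0],[0,0,0],[0,0,0],[0,0,0],[0,0,0]],"dr":[[0,0,0],[0,0,0],[0,0,0],[0,0,0],[0,0,0]],"jaw":[255,255,255,255,255]}'; python3 -c "
from plant import *
s=get_state();print(s['eef_pos'],s['tcp_rot'],s['contact_force'])"
python3 -m jog '{"travel":[[-8,0,0],[-8,0,0],[0,25,0],[0,25,0],[0,0,0]],"dr":[[0,0,0],[0,0,0],[0,0,0],[0,0,0],[0,0,0]],"jaw":[255,255,255,255,255]}'
python3 -m jog '{"travel":[[20,0,0],[20,0,0],[20,0,0],[0,0,0],[0,0,0]],"dr":[[0,0,0],[0,0,0],[0,0,0],[0,0,0],[0,0,0]],"jaw":[255,255,255,255,255]}'
python3 -m jog '{"travel":[[0,-5,0],[0,-5,0],[0,-2,0],[0,0,0],[0,0,0]],"dr":[[0,0,0],[0,0,0],[0,0,0],[0,0,0],[0,0,0]],"jaw":[255,255,255,255,255]}'
```

```text
time: 10.15
eef_pos: [0.5273, 0.0752, 0.0726]
tcp_rot: [0.115, 0.993, -0.0, -0.004]
contact_force: [-6.9, -0.5, 3.8]
opening: 0.246
[0.52734436 0.07523352 0.0726437 ] [ 1.15033246e-01  9.93354622e-01 -4.20384155e-04 -3.71081790e-03] [-6.9051662  -0.48654815  3.84888212]
time: 10.57
eef_pos: [0.514, 0.1277, 0.0737]
tcp_rot: [0.114, 0.993, 0.001, 0.001]
contact_force: [0.0, -0.3, -0.8]
opening: 0.245
time: 10.98
eef_pos: [0.5747, 0.1247, 0.0736]
tcp_rot: [0.115, 0.993, 0.0, 0.001]
contact_force: [-0.2, -1.1, -1.2]
opening: 0.246
time: 11.4
eef_pos: [0.5736, 0.1128, 0.0734]
tcp_rot: [0.115, 0.993, 0.0, 0.0]
contact_force: [0.3, -0.5, -0.6]
opening: 0.249
```

```bash
python3 -m jog '{"travel":[[0,-1,0],[0,-1,0],[0,-1,0],[0,0,0]],"dr":[[0,0,0],[0,0,0],[0,0,0],[0,0,0]],"jaw":[255,255,255,255]}'
```

```text
time: 11.73
eef_pos: [0.5739, 0.11, 0.0734]
tcp_rot: [0.115, 0.993, -0.0, 0.0]
contact_force: [-0.4, -0.4, 0.3]
opening: 0.245
```

```bash
python3 -m jog '{"travel":[[0,-1,0],[0,-1,0],[0,0,0]],"dr":[[0,0,0],[0,0,0],[0,0,0]],"jaw":[255,255,255]}'
```

```text
time: 11.98
eef_pos: [0.5739, 0.108, 0.0733]
tcp_rot: [0.115, 0.993, -0.0, -0.0]
contact_force: [0.7, 0.1, -0.4]
opening: 0.243
```

```bash
python3 -m jog '{"travel":[[0,-1,0],[0,-1,0],[0,0,0]],"dr":[[0,0,0],[0,0,0],[0,0,0]],"jaw":[255,255,255]}'
```

```text
time: 12.23
eef_pos: [0.5739, 0.1073, 0.0734]
tcp_rot: [0.116, 0.993, 0.002, -0.0]
contact_force: [0.3, 4.8, 0.2]
opening: 0.246
```

```bash
python3 -m jog '{"travel":[[0,-1,0],[0,0,0]],"dr":[[0,0,0],[0,0,0]],"jaw":[255,255]}'
```

```text
time: 12.4
eef_pos: [0.5739, 0.1072, 0.0735]
tcp_rot: [0.116, 0.993, 0.002, -0.0]
contact_force: [-0.4, 7.3, -1.0]
opening: 0.248
```

```bash
python3 -m jog '{"travel":[[0,0,0],[0,0,0],[0,0,0],[0,0,0],[0,0,0]],"dr":[[0,0,0],[0,0,0],[0,0,0],[0,0,0],[0,0,0]],"jaw":[255,255,255,255,255]}'; python3 -m jog '{"travel":[[0,6,0],[0,6,0],[0,0,25],[0,0,25],[0,0,0]],"dr":[[0,0,0],[0,0,0],[0,0,0],[0,0,0],[0,0,0]],"jaw":[255,255,255,255,255]}'
python3 -m jog '{"travel":[[9,-30,0],[0,-30,0],[0,-30,0],[0,-30,0],[0,0,0]],"dr":[[0,0,0],[0,0,0],[0,0,0],[0,0,0],[0,0,0]],"jaw":[255,255,255,255,255]}'
python3 -m jog '{"travel":[[0,0,0],[0,0,0],[0,0,0],[0,0,0],[0,0,0]],"dr":[[0,0,0],[0,0,0],[0,0,0],[0,0,0],[0,0,0]],"jaw":[255,255,255,255,255]}'
python3 - <<'E'
from h import *
s,im=snap("wrist","w4");C=cam("wrist",s);print(s["eef_pos"],s["tcp_rot"])
print(proj(C,[.5831,-.0033,.043]),proj(C,s["eef_pos"]-[0,0,.042]))
cv2.imwrite("pics/w4c.png",cv2.resize(im[120:320,215:415],None,fx=3,fy=3))
s["eef_pos"]=np.array([.6188,.0186,.1925]);s["tcp_rot"]=np.array([.1155,.9933,0,0]);print(onz(cam("wrist",s),(283,155),.043))
E
```

```text
time: 12.82
eef_pos: [0.5739, 0.1072, 0.0735]
tcp_rot: [0.116, 0.993, 0.002, -0.0]
contact_force: [1.2, 6.4, -1.5]
opening: 0.247
time: 13.23
eef_pos: [0.5774, 0.1173, 0.1288]
tcp_rot: [0.115, 0.993, 0.0, 0.005]
contact_force: [2.2, 0.2, 0.3]
opening: 0.241
time: 13.65
eef_pos: [0.583, -0.0075, 0.1229]
tcp_rot: [0.117, 0.993, -0.001, 0.0]
contact_force: [0.2, -0.4, -1.2]
opening: 0.24
time: 14.07
eef_pos: [0.5828, -0.0019, 0.1232]
tcp_rot: [0.114, 0.993, -0.0, -0.0]
contact_force: [-0.1, -0.1, -1.7]
opening: 0.248
[ 0.58281529 -0.00190493  0.12319134] [ 1.14482862e-01  9.93425217e-01 -2.37160407e-05 -1.11767589e-04]
[313.68705108 207.69559377] [315.43273054 227.844727  ]
[ 0.58667727 -0.00478515  0.043     ]
```

View pics/w4c.png

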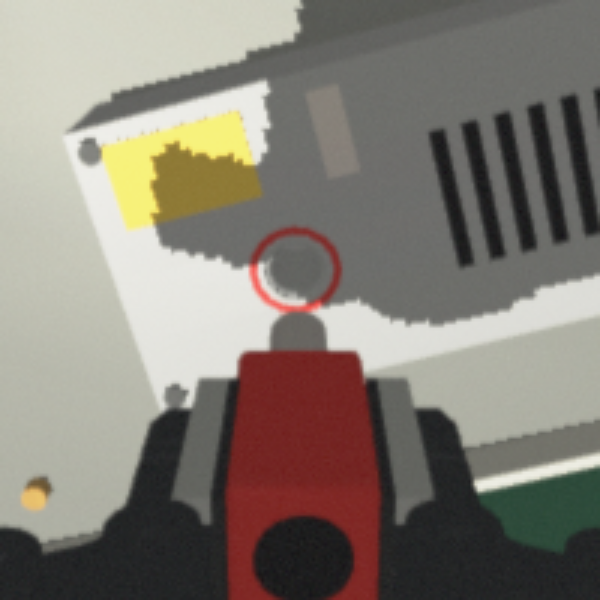

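The crop shows the hole ring centred at (295,269), which is full-image (313,210). That agrees with the touch-derived prediction (314,208) to about 2 px. The pin stands just in front of it in view, with its foot above the module.

```bash
python3 -m jog '{"travel":[[0,0,-15],[0,0,-12],[0,0,-5],[0,0,0],[0,0,0]],"dr":[[0,0,0],[0,0,0],[0,0,0],[0,0,0],[0,0,0]],"jaw":[255,255,255,255,255]}'
python3 -m jog '{"travel":[[0,0,0],[0,0,0],[0,0,0]],"dr":[[0,0,0],[0,0,0],[0,0,0]],"jaw":[255,255,255]}'
```

```text
time: 14.53
eef_pos: [0.5825, -0.0027, 0.0907]
tcp_rot: [0.115, 0.993, 0.0, -0.001]
contact_force: [0.0, 0.4, -0.6]
opening: 0.244
time: 14.78
eef_pos: [0.5834, -0.003, 0.0921]
tcp_rot: [0.115, 0.993, -0.0, 0.001]
contact_force: [-0.6, 0.4, -0.5]
opening: 0.242
```

```bash
python3 -m jog '{"travel":[[0,0,-2],[0,0,-2],[0,0,-2],[0,0,0],[0,0,0]],"dr":[[0,0,0],[0,0,0],[0,0,0],[0,0,0],[0,0,0]],"jaw":[255,255,255,255,255]}'
```

```text
time: 15.2
eef_pos: [0.5827, -0.0029, 0.085]
tcp_rot: [0.115, 0.993, 0.0, -0.0]
contact_force: [0.1, 0.5, -0.1]
opening: 0.245
```

```bash
python3 -m jog '{"travel":[[0,0,-1],[0,0,-1],[0,0,0]],"dr":[[0,0,0],[0,0,0],[0,0,0]],"jaw":[255,255,255]}'
```

```text
time: 15.45
eef_pos: [0.5828, -0.0029, 0.0831]
tcp_rot: [0.115, 0.993, 0.0, -0.0]
contact_force: [-0.3, 0.9, -0.6]
opening: 0.247
```

```bash
python3 -m jog '{"travel":[[0,0,-1],[0,0,-1],[0,0,0]],"dr":[[0,0,0],[0,0,0],[0,0,0]],"jaw":[255,255,255]}'
```

```text
time: 15.7
eef_pos: [0.5828, -0.0029, 0.0811]
tcp_rot: [0.115, 0.993, 0.0, -0.0]
contact_force: [-0.1, -0.6, -0.5]
opening: 0.249
```

```bash
python3 -m jog '{"travel":[[0,0,-2],[0,0,-2],[0,0,0]],"dr":[[0,0,0],[0,0,0],[0,0,0]],"jaw":[255,255,255]}'
```

```text
time: 15.95
eef_pos: [0.5825, -0.0028, 0.0767]
tcp_rot: [0.115, 0.993, 0.0, -0.0]
contact_force: [0.3, 0.4, -1.4]
opening: 0.246
```

```bash
python3 -m jog '{"travel":[[0,0,-2],[0,0,-2],[0,0,0]],"dr":[[0,0,0],[0,0,0],[0,0,0]],"jaw":[255,255,255]}'
```

```text
time: 16.2
eef_pos: [0.5825, -0.0029, 0.0727]
tcp_rot: [0.115, 0.993, 0.0, -0.0]
contact_force: [0.6, -0.2, -1.6]
opening: 0.245
```

```bash
python3 -m jog '{"travel":[[0,0,-2],[0,0,-2],[0,0,0]],"dr":[[0,0,0],[0,0,0],[0,0,0]],"jaw":[255,255,255]}'
```

```text
time: 16.45
eef_pos: [0.5826, -0.0029, 0.0688]
tcp_rot: [0.115, 0.993, 0.0, -0.0]
contact_force: [-0.4, 0.1, -0.6]
opening: 0.246
```

Below the module top with no force, so the pin is in the hole. I continue down.

```bash
python3 -m jog '{"travel":[[0,0,-3],[0,0,-3],[0,0,-2],[0,0,0]],"dr":[[0,0,0],[0,0,0],[0,0,0],[0,0,0]],"jaw":[255,255,255,255]}'
```

```text
time: 16.78
eef_pos: [0.5825, -0.0029, 0.0606]
tcp_rot: [0.115, 0.993, 0.0, -0.0]
contact_force: [0.4, -0.9, 0.1]
opening: 0.249
```

```bash
python3 -m jog '{"travel":[[0,0,-1.5],[0,0,-1.5],[0,0,0]],"dr":[[0,0,0],[0,0,0],[0,0,0]],"jaw":[255,255,255]}'
```

```text
time: 17.03
eef_pos: [0.5827, -0.0028, 0.058]
tcp_rot: [0.115, 0.993, 0.0, -0.0]
contact_force: [-0.3, -0.6, 0.4]
opening: 0.241
```

```bash
python3 -m jog '{"travel":[[0,0,-1],[0,0,0]],"dr":[[0,0,0],[0,0,0]],"jaw":[255,255]}'
```

```text
time: 17.2
eef_pos: [0.5828, -0.0029, 0.0572]
tcp_rot: [0.115, 0.993, -0.0, -0.0]
contact_force: [-0.1, 1.1, -1.1]
opening: 0.245
```

```bash
python3 -m jog '{"travel":[[0,0,-1],[0,0,0]],"dr":[[0,0,0],[0,0,0]],"jaw":[255,255]}'
```

```text
time: 17.37
eef_pos: [0.5828, -0.0029, 0.0562]
tcp_rot: [0.115, 0.993, -0.0, -0.0]
contact_force: [0.1, 0.2, -0.9]
opening: 0.244
```

```bash
python3 -m jog '{"travel":[[0,0,-1],[0,0,0]],"dr":[[0,0,0],[0,0,0]],"jaw":[255,255]}'
```

```text
time: 17.53
eef_pos: [0.5828, -0.0029, 0.0551]
tcp_rot: [0.115, 0.993, 0.0, -0.0]
contact_force: [0.5, 0.4, -1.3]
opening: 0.244
```

```bash
python3 -m jog '{"travel":[[0,0,-1],[0,0,0]],"dr":[[0,0,0],[0,0,0]],"jaw":[255,255]}'
```

```text
time: 17.7
eef_pos: [0.583, -0.0029, 0.0548]
tcp_rot: [0.115, 0.993, -0.0, -0.0]
contact_force: [-1.4, -0.6, 2.4]
opening: 0.248
```

Seated: force rises at TCP 54.8 mm, which puts the foot at about 13 mm, as expected. I release and rise.

```bash
python3 -m jog '{"travel":[[0,0,0],[0,0,0],[0,0,0],[0,0,0],[0,0,0]],"dr":[[0,0,0],[0,0,0],[0,0,0],[0,0,0],[0,0,0]],"jaw":[160,120,60,0,0]}' 20
python3 -m jog '{"travel":[[0,0,0],[0,0,0],[0,0,5],[0,0,15],[0,0,30]],"dr":[[0,0,0],[0,0,0],[0,0,0],[0,0,0],[0,0,0]],"jaw":[0,0,0,0,0]}'
python3 -m jog '{"travel":[[0,0,40],[0,0,40],[-20,0,20],[0,0,0],[0,0,0]],"dr":[[0,0,0],[0,0,0],[0,0,0],[0,0,0],[0,0,0]],"jaw":[0,0,0,0,0]}'
python3 - <<'E'
from h import *
s,im=snap("wrist","w5");C=cam("wrist",s);print(s["eef_pos"],s["contact_force"],s["opening"])
u,v=proj(C,[.583,-.003,.06]).astype(int)
a=cv2.resize(im[v-75:v+75,u-75:u+75],(400,400));t=read_camera("scene")[:,:,::-1]
b=cv2.resize(np.ascontiguousarray(t[160:280,270:390]),(400,400),interpolation=cv2.INTER_CUBIC);cv2.imwrite("pics/w5c.png",np.hstack([a,b]))
E
```

```text
time: 18.12
eef_pos: [0.5829, -0.0029, 0.0542]
tcp_rot: [0.115, 0.993, -0.0, -0.0]
contact_force: [0.0, -1.1, -0.3]
opening: 0.915
time: 18.53
eef_pos: [0.5799, -0.0024, 0.1011]
tcp_rot: [0.115, 0.993, 0.0, -0.004]
contact_force: [-0.7, -0.4, -0.6]
opening: 0.996
time: 18.95
eef_pos: [0.5635, -0.003, 0.2065]
tcp_rot: [0.115, 0.993, -0.0, 0.002]
contact_force: [0.1, 0.2, -0.3]
opening: 0.998
[ 0.56346102 -0.00296975  0.20647439] [ 0.10421632  0.19445228 -0.2610647 ] 0.9978611696355774
```

View pics/w5c.png

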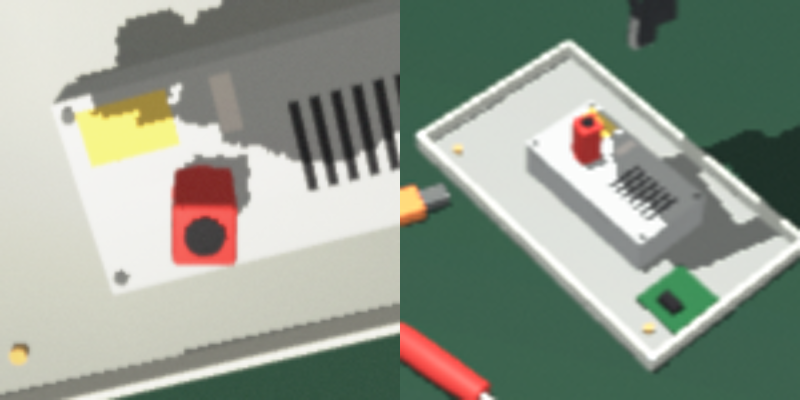

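The left half (wrist view) shows the handle, with its top at (205,235), sitting upright and flush on the module. The right half (scene view) shows the same with the pin at (587,138) and the gripper clear.

```bash
python3 -c "
from plant import *
print(sign_off())"
```

```text
the job is handed in; nothing more can be done
None
```

The pin is seated upright in the module's hole and released, and the job is handed in at about 19 s of the 72 s allowed.

- **Touches:** I took the pin from its stand and pressed the module with the shank at front right, front left and the left end. Measured forces were about 7 N each time, held for at least 0.4 s.
- **Where the module lies:** it is turned about 0.033 rad in world axes. The touches put the hole at (0.583, -0.003) m.
- **Insertion:** the pin slid in with no noticeable force. It seated with about 2–3 N at the expected depth, with the foot about 13 mm above the bench. The gripper then opened fully and rose clear.

**Last checks:** the final wrist and scene views showed the handle upright and flush on the module, with the force near zero. I did not compare the bystanders before and after, but nothing bumped them as far as the force readings show.

**Disagreements:**
- The camera put the hole about 2 px (roughly 1.6 mm) from the touch result in the close view. An earlier, farther view differed by about 4 mm.
- I went with the touches, and the force-free insertion confirmed them.

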